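# Bring the bench transformer up to its mark

## Task

Switch on the bench variable transformer by pressing down the green-dot end of its rocker switch while its dial is still turned down, then bring the voltage up: push the dial's bar round clockwise with a fingertip until the white index line points at the strip of red tape on the scale, without running past it. Push lightly and never grip the knob, do not disturb anything else on the bench, and leave the switch on and the dial at the tape with your hand clear.

Things in the scene. Friction and masses are not known exactly. Their poses are not given: they have to be found in the camera images.
- case: The transformer: blue steel case 200 (x) x 280 (y) x 130 mm high on the bench, too heavy to shift. Flat light grey top panel at 130 mm. Origin: centre of its underside; x points from its front (robot side) to its rear, y left, z up. On top: a dial on a white scale plate (156 mm disc, 2 mm thick, axis at x 0, y 45), a rocker (x -50, y -100) and a green pilot lamp (x 8, y -100, 9 mm high)
- dial: Dial knob on a vertical axis. Origin: on the axis, 133 mm above the bench; x along the white index line, z up. Black skirt 104 mm across, top at 137 mm; on it a bar grip through the axis, from -39 to +41 mm along x, 16 mm thick (flanks at y +-8), top at 163 mm; hub 44 mm across up to 149 mm. Clockwise from above raises. Friction 0.1 N m (4 N at 25 mm), no spring or detent: it stays where left
- dial_index (a point): Outer end of the white index line, on the rim of the skirt's top, 52 mm from the axis. The scale spans 300 degrees with end stops; the low end points 150 degrees counter-clockwise (from above) from the case's x, towards the robot and left. The index starts within 30 degrees of it
- red_mark (a point): Inner end, mid-width, of the strip of red tape (24 x 6 mm, flat) stuck radially on the scale plate, 52 mm from the dial axis, at the skirt's rim; its x points outward along the tape. It lies 50 to 175 degrees clockwise from where the index starts. The dial is set when dial_index stands at this point
- rocker (a joint): Rocker switch, rad: 0 = off (green-dot end up), 0.4 = on (green-dot end pressed right down). Friction only: about 3.5 N on the green-dot end moves it, and it stays where it is left
- rocker_on (a point): Face of the rocker's ON half (green dot), the half towards the case's rear; press straight down here. Black paddle 39 mm (case x) x 26 mm (case y), hinged about the case's y at its middle, 12.5 mm towards the front from this point. This point is about 150 mm above the bench when off, 145 mm when on; the bezel around is at 133 mm
- adapter: Bystander: loose white plug adapter, a block of 45 x 42 x 36 mm standing on the transformer's top panel near its rear right corner; origin under its centre
- multimeter: Bystander: yellow hand multimeter lying on its back to the left of the transformer, 175 x 82 x 43 mm; origin under its centre
- screwdriver: Bystander: orange-handled screwdriver, 180 mm long, lying behind the transformer
- mug: Bystander: white mug, 82 mm diameter, 95 mm high, right of the transformer; origin under its centre
- circuit_board: Bystander: green circuit board 85 x 56 x 19 mm lying on the bench to the right; origin under its centre
- blue_carton: Bystander: small blue carton 45 x 75 x 50 mm on the bench to the left; origin under its centre
- kit_box: Bystander: open white kit box 210 x 160 x 85 mm on the bench at the left; origin under its centre

How it is judged:
By the outcome, as a careful person would: the job done as asked, in the order asked, and still so for the second after the job is handed in, with the robot touching nothing.
It also fails if it takes over 56 s, if anything falls off the work surface, if the arm or the gripper's body presses on something with over 40 N, if the wrist force passes 120 N, or if a joint passes its speed limit or range.

## Robot

A 6-joint arm with a two-finger parallel gripper is mounted at the origin on the work surface. World frame = base frame: x ahead of the robot, y to its left, z up, the work surface at z = 0. Lengths are in mm, angles in degrees, forces in N, time in s.
With the tool pointing down it reaches from about 300 to 850 mm from the base axis. Payload 4.2 kg.
Tool frame: the origin (TCP) lies midway between the tips of the shut fingers; the grasp point (between the pads) lies 19 mm behind it (env.tcp_to_grasp is the distance from the TCP to the grasp point, in mm); z points along the fingers, x is the direction in which the jaws open and shut, and the axes are right-handed (so a half turn about z gives the same grasp; the last joint's range is limited). The gripper opens to 91 mm and grips with 3 to 60 N. Pads are 32 mm wide; open, the fingers measure 118 mm over their backs; the gripper's body (76 mm by 178 mm) begins 60 mm behind the grasp point.
Start: joints at [75.459, 18.312, 89.639, -0, 72.044, -1.146], TCP at [133.215, 559.372, 213.976] pointing down, gripper open.
Joint ranges: [-177.97, 177.97], [-48.28, 115.42], [12.27, 149.76], [-77.06, 257.06], [2.81, 150.46], [-146.56, 146.56]. Speed limits (degrees/s): [147.25, 147.25, 180, 180, 180, 180].

## Interface

Orientations are given as [roll, pitch, yaw] about the fixed x, y, z axes, in that order (R = Rz(yaw) Ry(pitch) Rx(roll)).
In Python, from workcell import env gives the robot as it stands.
- The arm moves only by the tool drive_tool, never from a script. Its argument "motion" is a list of rows, each a list of 2 entries, a list of its own where there are three numbers: the shift along the world's x, y, z in m, then the turn, a rotation vector about the world's x, y, z in rad. In form: [[[dx, dy, dz], [wx, wy, wz]], ...]. A call has exactly 10 rows; each row shifts and turns the commanded pose from where the row before left it; what a row does not reach is not made up. A row lasts 1/12 s, in which the tool goes at most 41.7 mm and 7.16 degrees, less where a joint would pass 70% of its speed; a pose out of reach is approached as far as the arm can. A call is refused whole if a number of a shift passes 0.0417 or a number of a turn 0.125, either way. A call with a gripper value outside its range is refused whole. "claw" is the opening, from 0 (shut) to 1 (fully open), set as the call begins (left out, the last holds). The fingers move at their own pace and stop on an object; "force" is the grip in N (left out, the last holds). Time passes only in rows, so rows that do not move let the fingers close, or fill a call up. It gives the time, the measured TCP pose, the force and the opening at its end, in the units of the state.
- env.state(): the state, without advancing time (a new reading comes with each control period).
- env.grab_frame(name): name is "scene" or "top" or "wrist"; returns the picture (420x560x3 uint8, red, green, blue); there is no depth.
- env.camera_params(name): a dict with "fov_y" (degrees; the focal length in pixels is half the picture's height over the tangent of half this angle, whatever the lens; pixels are square), "cx", "cy" (the principal point, pixels), "pose" (4x4, takes a point from camera to world coordinates). Camera axes: x right, y down, z forward; pixel columns grow to the right and rows downward; lengths in mm; the calibration is good to about 2 mm. A picture is of the moment at which its call begins: read the wrist's pose just before it. camera_params takes no time and is no camera call; for the wrist camera it gives the pose at the moment of the call.
- env.job_done(): hands the job in, once; it reports no verdict.
The state is a dict: "time_s": time; "qpos": joint angles; "qvel": joint speeds; "effort": joint torques, N m; "ee_pos": TCP position; "ee_rot": TCP orientation; "force": force on the tool from outside, world axes, zero at the start; "torque": the same for the moment, N m; "gripper_width": finger opening in mm.
Only numpy, scipy, OpenCV 4.12 (cv2) and the standard library are available. Lean on these libraries where they do the work, as an engineer would, in place of code of your own. Each camera call takes 0.05 s, during which the arm holds its last target.

## Working session

There is one attempt and no reset: what is moved stays moved. The work goes in short steps, Python scripts to look and compute and a tool call to move; the robot and the scene stay as the last step left them, time stands still between calls to the robot, and variables do not carry over. Pictures are saved under pics/ and viewed, and the job is handed in when it is done.

Besides the shell and the picture viewer there is one more tool, called by a JSON object that holds its "name" and its "arguments", one argument or row to a line. drive_tool: Moves the arm, as the interface text tells. Its arguments: {"type":"object","properties":{"motion":{"type":"array","items":{"type":"array"}},"claw":{"type":"number"},"force":{"type":"number"}},"required":["motion"]}

```bash
mkdir -p pics; ls
cat > h.py <<'E'
from workcell import env
import numpy as np, cv2
def snap(name,fn):
    p=env.camera_params(name); im=env.grab_frame(name)
    cv2.imwrite('pics/'+fn,cv2.cvtColor(np.asarray(im),cv2.COLOR_RGB2BGR)); 
    np.savez('pics/'+fn+'.npz',pose=p['pose'],fov=p['fov_y'],cx=p['cx'],cy=p['cy'])
    return im,p
def load(fn):
    d=np.load('pics/'+fn+'.npz'); return dict(pose=d['pose'],fov_y=float(d['fov']),cx=float(d['cx']),cy=float(d['cy']))
def ray(p,u,v,z,H=420):
    f=H/2/np.tan(np.radians(p['fov_y']/2)); T=np.array(p['pose'])
    d=T[:3,:3]@np.array([(u-p['cx'])/f,(v-p['cy'])/f,1]); o=T[:3,3]
    return o+d*(z-o[2])/d[2]
def proj(p,P,H=420):
    f=H/2/np.tan(np.radians(p['fov_y']/2)); T=np.array(p['pose'])
    c=T[:3,:3].T@(np.array(P,float)-T[:3,3]); return np.array([p['cx']+f*c[0]/c[2],p['cy']+f*c[1]/c[2]])
E
python3 - <<'E'
from h import *
for n in('scene','top','wrist'):
    im,p=snap(n,n+'0.png'); print(n,p)
print(env.state())
E
```

```text
pics
scene {'fov_y': 49.52812426476512, 'cx': 278.7050532061131, 'cy': 212.08012820219193, 'pose': array([[-8.84306069e-01,  3.27963731e-01, -3.32329005e-01,
         1.05966818e+03],
       [ 4.66808154e-01,  6.06323905e-01, -6.43786819e-01,
         1.08823147e+03],
       [-9.63970727e-03, -7.24438481e-01, -6.89272053e-01,
         1.17356622e+03],
       [ 0.00000000e+00,  0.00000000e+00,  0.00000000e+00,
         1.00000000e+00]])}
top {'fov_y': 56.1469875040985, 'cx': 274.71296251449803, 'cy': 213.64203475481466, 'pose': array([[-1.09934204e-02, -9.89522407e-01,  1.43960239e-01,
         3.85387460e+02],
       [-9.99935711e-01,  1.12788713e-02,  1.16686533e-03,
         9.82031016e+01],
       [-2.77834840e-03, -1.43938156e-01, -9.89582785e-01,
         1.19057674e+03],
       [ 0.00000000e+00,  0.00000000e+00,  0.00000000e+00,
         1.00000000e+00]])}
wrist {'fov_y': 69.67291811878313, 'cx': 279.9706246278742, 'cy': 211.6868001038135, 'pose': array([[ 2.31345959e-01,  9.33967749e-01,  2.72366098e-01,
         5.49255255e+01],
       [ 9.72868333e-01, -2.21374346e-01, -6.72
[... 161 characters left out ...]
00,  0.00000000e+00,
         1.00000000e+00]])}
{'time_s': 0.15, 'qpos': array([ 7.54562019e+01,  1.83433518e+01,  8.96897878e+01,  5.94802406e-04,
        7.20436619e+01, -1.14556437e+00]), 'qvel': array([ 0.03567044, -0.16322421, -0.27041596,  0.05490183,  0.04567988,
       -0.01538195]), 'effort': array([ 1.76131343e-04, -4.12776017e+01, -2.32154024e+01,  7.28072785e-02,
        4.33115673e-02, -9.73294141e-05]), 'ee_pos': array([133.13644099, 558.98982461, 213.31597382]), 'ee_rot': array([-1.79997899e+02,  7.67747417e-02,  7.66015839e+01]), 'force': array([ 0.24799465, -0.14382978,  0.76747185]), 'torque': array([0.01617135, 0.03005512, 0.00024246]), 'gripper_width': 90.60357484545695}
```

View pics/top0.png

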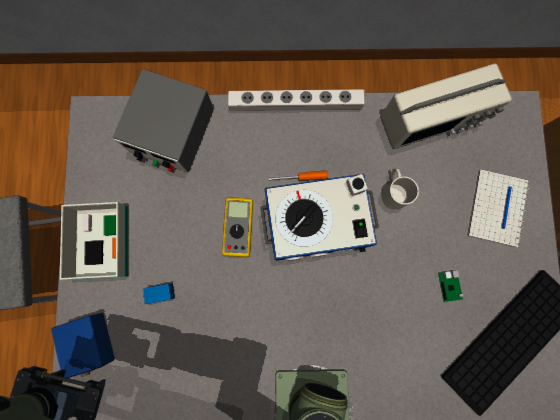

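View pics/scene0.png

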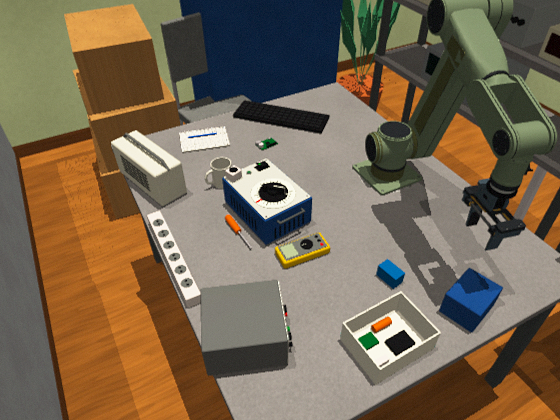

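View pics/wrist0.png

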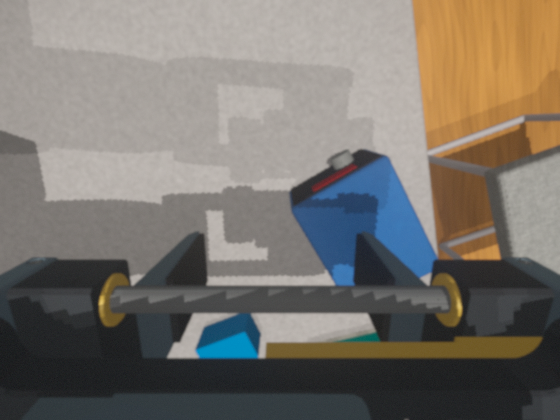

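The top view shows the transformer at about (320,217), dial at (304,217), red tape at about (298,196), rocker at (361,228) and adapter at (358,184). I'll zoom in.

Run:
```python
import cv2
im=cv2.imread('pics/top0.png')[160:275,250:390]
cv2.imwrite('pics/top0z.png',cv2.resize(im,None,fx=5,fy=5,interpolation=cv2.INTER_CUBIC))
```

```text
(no output)
```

View pics/top0z.png

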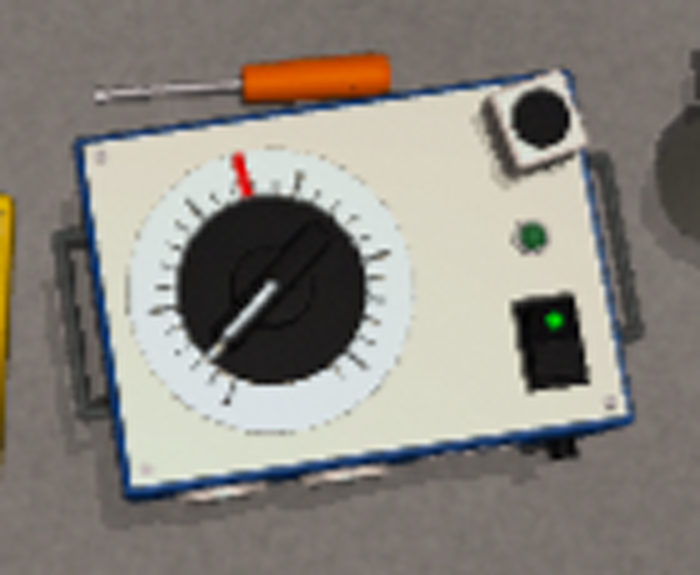

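Run:
```python
from h import *
p=load('top0.png')
def z(u,v,h): return ray(p,250+(u+.5)/5-.5,160+(v+.5)/5-.5,h)
for n,u,v,h in [('c_rl',80,145,130),('c_rr',570,75,130),('c_fr',632,418,130),('c_fl',128,490,130),('plate',270,290,132),('skirt',272,289,137),('idx',208,360,137),('redin',249,195,132),('redout',238,155,132),('dot',555,320,150),('adap_top',540,118,166),('lamp',532,237,139)]:
    print(n,z(u,v,h).round(1))
c=[z(*a,130)[:2] for a in[(80,145),(570,75),(632,418),(128,490)]]
m=np.mean(c,0);print('m',m)
print(np.degrees([np.arctan2(*(c[0]-c[3])[::-1]),np.arctan2(*(c[1]-c[2])[::-1])]), 'yaxis',np.degrees([np.arctan2(*(c[0]-c[1])[::-1])-np.pi/2,np.arctan2(*(c[3]-c[2])[::-1])-np.pi/2]))
# mask fit plate rim and skirt
im=cv2.imread('pics/top0.png');
```

```text
c_rl [609.5 123.7 130. ]
c_rr [ 645.8 -147.1  130. ]
c_fr [ 456.2 -172.2  130. ]
c_fl [420.7  99.5 130. ]
plate [527.6  21.2 132. ]
skirt [527.5  20.5 137. ]
idx [489.4  55.7 137. ]
redin [580.1  31.6 132. ]
redout [602.5  37.1 132. ]
dot [ 507.4 -128.7  150. ]
adap_top [ 613.7 -121.8  166. ]
lamp [ 554.  -120.5  139. ]
m [533.03637087 -24.01363767]
[7.32497468 7.54724473] yaxis [7.63075161 7.44969104]
```

Cross-checks agree: case centre (533,−24), yaw 7.5°, and the dial and rocker land where the given layout puts them. The index is at about 137° world and the tape at about 11.8°, so roughly 125° clockwise. Heading to the rocker with fingers shut.

{"name": "drive_tool", "arguments": {
  "motion": [
    [[0.0193,-0.0343,0],[0,0,-0.0603]],
    [[0.0193,-0.0343,0],[0,0,-0.0603]],
    [[0.0193,-0.0343,0],[0,0,-0.0603]],
    [[0.0193,-0.0343,0],[0,0,-0.0603]],
    [[0.0193,-0.0343,0],[0,0,-0.0603]],
    [[0.0193,-0.0343,0],[0,0,-0.0603]],
    [[0.0193,-0.0343,0],[0,0,-0.0603]],
    [[0.0193,-0.0343,0],[0,0,-0.0603]],
    [[0.0193,-0.0343,0],[0,0,-0.0603]],
    [[0.0193,-0.0343,0],[0,0,-0.0603]]
  ],
  "claw": 0,
  "force": 20
}}

```text
time_s: 0.98
ee_pos: [326.5, 214.5, 214.0]
ee_rot: [180.0, -0.0, 41.9]
force: [1.1, -0.2, 0.2]
gripper_width: 27.5
```

{"name": "drive_tool", "arguments": {
  "motion": [
    [[0.0193,-0.0343,0],[0,0,-0.0603]],
    [[0.0193,-0.0343,0],[0,0,-0.0603]],
    [[0.0193,-0.0343,0],[0,0,-0.0603]],
    [[0.0193,-0.0343,0],[0,0,-0.0603]],
    [[0.0193,-0.0343,0],[0,0,-0.0603]],
    [[0.0193,-0.0343,0],[0,0,-0.0603]],
    [[0.0193,-0.0343,0],[0,0,-0.0603]],
    [[0.0193,-0.0343,0],[0,0,-0.0603]],
    [[0.0193,-0.0343,0],[0,0,-0.0603]],
    [[0.0193,-0.0343,0],[0,0,-0.0603]]
  ]
}}

```text
time_s: 1.82
ee_pos: [519.6, -128.6, 213.7]
ee_rot: [-180.0, 0.0, 7.3]
force: [0.3, 1.0, 0.1]
gripper_width: 0.3
```

Run:
```python
from h import *
snap('wrist','w1.png'); s=env.state(); print(s['time_s'],s['ee_pos'],s['ee_rot'],s['force'],s['gripper_width'])
```

```text
1.8667 [ 523.76667757 -134.69189523  213.41729537] [179.6381128   -0.19644162   7.03601415] [ 4.66964274 -5.3692511   1.17296986] 0.30333055990242697
```

View pics/w1.png

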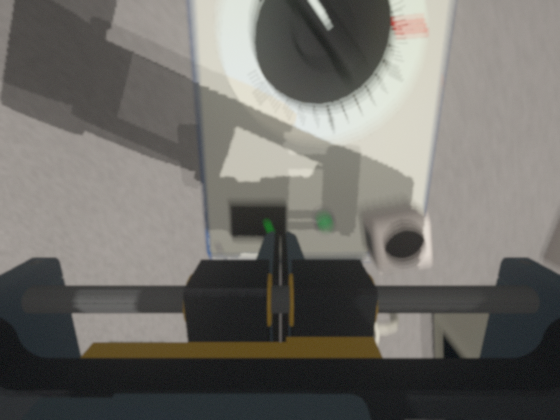

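The picture is motion-blurred, with the rocker at about (258,218) and lamp at (325,221). I'll descend part way, settle, and look again.

{"name": "drive_tool", "arguments": {
  "motion": [
    [[0,0,-0.008],[0,0,0]],
    [[0,0,-0.008],[0,0,0]],
    [[0,0,-0.008],[0,0,0]],
    [[0,0,-0.008],[0,0,0]],
    [[0,0,-0.008],[0,0,0]],
    [[0,0,0],[0,0,0]],
    [[0,0,0],[0,0,0]],
    [[0,0,0],[0,0,0]],
    [[0,0,0],[0,0,0]],
    [[0,0,0],[0,0,0]]
  ]
}}

```text
time_s: 2.7
ee_pos: [519.5, -126.6, 174.5]
ee_rot: [180.0, -0.1, 7.5]
force: [0.7, 0.5, -0.0]
gripper_width: 0.7
```

Run:
```python
from h import *
snap('wrist','w2.png'); snap('top','t2.png'); s=env.state(); print(s['time_s'],s['ee_pos'],s['ee_rot'],s['force'],s['gripper_width'])
```

```text
2.8 [ 519.42574739 -126.66934     174.3508861 ] [ 1.79982633e+02 -4.83764278e-02  7.50475977e+00] [ 0.16262218 -1.02480782 -0.30585583] 0.7173111948238348
```

View pics/w2.png

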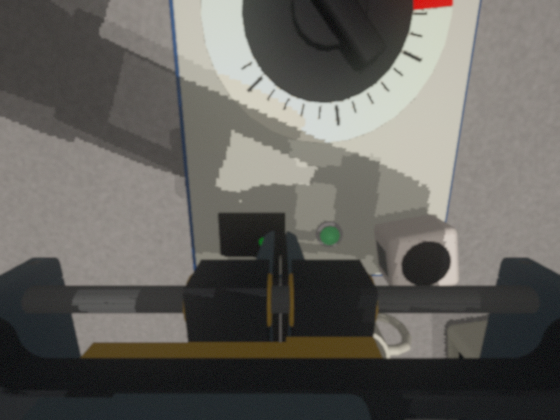

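Run:
```python
from h import *
p=load('w2.png')
for n,u,v,z in[('dot',263,242,150),('lamp',330,235,139),('bzTL',219,213,133),('bzTR',285,213,133),('bzBL',219,255,133)]: print(n,ray(p,u,v,z))
c=np.array([533,-24]);a=np.radians(7.5);R=np.array([[np.cos(a),-np.sin(a)],[np.sin(a),np.cos(a)]])
for q,z in[((-37.5,-100),150),((8,-100),139),((-50,-100),147)]: 
    P=c+R@q; print(q,P,proj(p,[*P,z]))
print(proj(p,env.state()['ee_pos']))
```

```text
dot [ 506.79561175 -128.57821539  150.        ]
lamp [ 554.6093829  -121.25016713  139.        ]
bzTL [ 472.01449253 -117.02789231  133.        ]
bzTR [ 520.10167889 -110.69205132  133.        ]
bzBL [ 474.52666314 -150.56101541  133.        ]
(-37.5, -100) [ 508.87343692 -128.03921835] [266.05692702 241.64741191]
(8, -100) [ 553.98417811 -122.1002766 ] [328.95126226 235.97683514]
(-50, -100) [ 496.48037615 -129.67079575] [248.50932256 240.04697274]
[281.59365172 256.50233303]
```

The wrist view agrees with the layout to 1–2 mm. Moving 3 mm towards the rocker and descending to contact.

{"name": "drive_tool", "arguments": {
  "motion": [
    [[-0.003,-0.001,-0.005],[0,0,0]],
    [[0,0,-0.006],[0,0,0]],
    [[0,0,-0.006],[0,0,0]],
    [[0,0,-0.004],[0,0,0]],
    [[0,0,-0.002],[0,0,0]],
    [[0,0,-0.001],[0,0,0]],
    [[0,0,-0.001],[0,0,0]],
    [[0,0,-0.001],[0,0,0]],
    [[0,0,0],[0,0,0]],
    [[0,0,0],[0,0,0]]
  ]
}}

```text
time_s: 3.63
ee_pos: [517.0, -127.5, 148.3]
ee_rot: [180.0, -0.1, 7.5]
force: [1.1, 2.1, 2.8]
gripper_width: 0.3
```

{"name": "drive_tool", "arguments": {
  "motion": [
    [[0,0,-0.001],[0,0,0]],
    [[0,0,-0.001],[0,0,0]],
    [[0,0,-0.0005],[0,0,0]],
    [[0,0,-0.0005],[0,0,0]],
    [[0,0,0],[0,0,0]],
    [[0,0,0],[0,0,0]],
    [[0,0,0],[0,0,0]],
    [[0,0,0],[0,0,0]],
    [[0,0,0],[0,0,0]],
    [[0,0,0],[0,0,0]]
  ]
}}

```text
time_s: 4.47
ee_pos: [515.8, -127.9, 144.8]
ee_rot: [180.0, 0.1, 7.5]
force: [0.4, -1.4, 1.3]
gripper_width: 0.3
```

{"name": "drive_tool", "arguments": {
  "motion": [
    [[0,0,-0.0005],[0,0,0]],
    [[0,0,-0.0005],[0,0,0]],
    [[0,0,-0.0005],[0,0,0]],
    [[0,0,-0.0005],[0,0,0]],
    [[0,0,0],[0,0,0]],
    [[0,0,0],[0,0,0]],
    [[0,0,0],[0,0,0]],
    [[0,0,0],[0,0,0]],
    [[0,0,0],[0,0,0]],
    [[0,0,0],[0,0,0]]
  ]
}}

```text
time_s: 5.3
ee_pos: [515.9, -127.8, 143.9]
ee_rot: [180.0, 0.0, 7.5]
force: [-1.7, -0.9, 8.4]
gripper_width: 0.5
```

{"name": "drive_tool", "arguments": {
  "motion": [
    [[0,0,-0.0005],[0,0,0]],
    [[0,0,-0.0005],[0,0,0]],
    [[0,0,-0.0005],[0,0,0]],
    [[0,0,-0.0005],[0,0,0]],
    [[0,0,0],[0,0,0]],
    [[0,0,0],[0,0,0]],
    [[0,0,0],[0,0,0]],
    [[0,0,0],[0,0,0]],
    [[0,0,0],[0,0,0]],
    [[0,0,0],[0,0,0]]
  ]
}}

```text
time_s: 6.13
ee_pos: [516.0, -127.9, 143.7]
ee_rot: [179.9, -0.1, 7.5]
force: [-5.0, -0.9, 19.2]
gripper_width: 0.4
```

Hard stop found (19 N, no more travel). Lifting off and heading over the dial's start side.

{"name": "drive_tool", "arguments": {
  "motion": [
    [[0,0,0.008],[0,0,0]],
    [[0,0,0.013],[0,0,0]],
    [[0,0,0.013],[0,0,0]],
    [[0,0,0.013],[0,0,0]],
    [[0,0,0.013],[0,0,0]],
    [[-0.006,0.029,0],[0,0,0.115]],
    [[-0.006,0.029,0],[0,0,0.115]],
    [[-0.006,0.029,0],[0,0,0.115]],
    [[-0.006,0.029,0],[0,0,0.115]],
    [[-0.006,0.029,0],[0,0,0.115]]
  ]
}}

```text
time_s: 6.97
ee_pos: [484.7, 18.8, 200.2]
ee_rot: [-179.9, 0.1, 40.7]
force: [-0.2, 0.8, 0.5]
gripper_width: 0.1
```

{"name": "drive_tool", "arguments": {
  "motion": [
    [[0,0,0],[0,0,0.115]],
    [[0,0,0],[0,0,0]],
    [[0,0,0],[0,0,0]],
    [[0,0,0],[0,0,0]],
    [[0,0,0],[0,0,0]],
    [[0,0,0],[0,0,0]],
    [[0,0,0],[0,0,0]],
    [[0,0,0],[0,0,0]],
    [[0,0,0],[0,0,0]],
    [[0,0,0],[0,0,0]]
  ]
}}

```text
time_s: 7.8
ee_pos: [486.2, 17.2, 201.0]
ee_rot: [-180.0, -0.0, 47.0]
force: [1.4, 0.3, -0.5]
gripper_width: 0.5
```

Run:
```python
from h import *
snap('wrist','w3.png'); s=env.state(); print(s['time_s'],s['ee_pos'],s['ee_rot'],s['force'],s['gripper_width'])
im,_=snap('top','t3.png')
a=cv2.imread('pics/top0.png')[160:275,330:390];b=cv2.imread('pics/t3.png')[160:275,250:390]
cv2.imwrite('pics/t3z.png',cv2.resize(cv2.hconcat([a,b]),None,fx=4,fy=4,interpolation=cv2.INTER_CUBIC))
```

```text
7.85 [486.21272304  17.27515104 200.97567974] [-1.79999513e+02 -4.97882561e-03  4.70214538e+01] [0.64913736 0.41622283 0.48188868] 0.07707382619716904
```

View pics/w3.png

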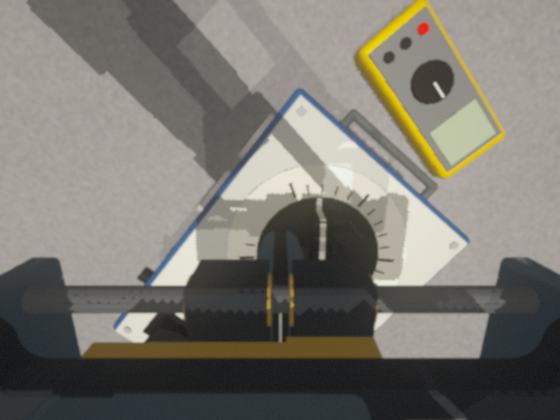

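View pics/t3z.png

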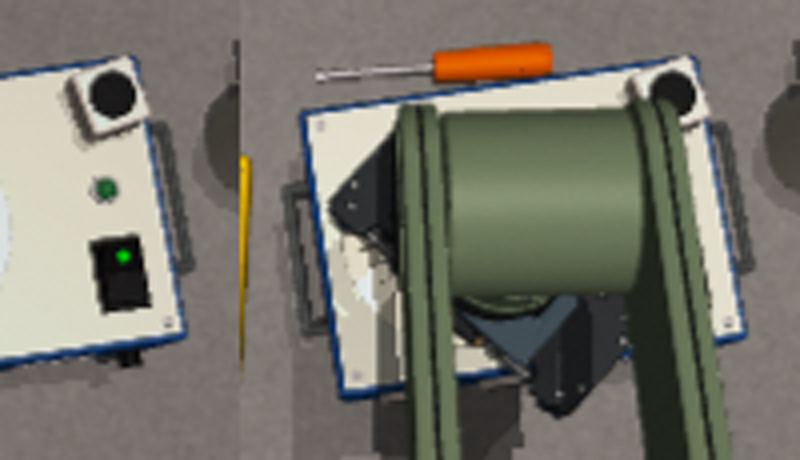

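Run:
```python
from h import *
p=load('w3.png')
for u,v,z in[(319,198,137),(320,200,137)]: P=ray(p,u,v,z);print(P,np.degrees(np.arctan2(P[1]-20.6,P[0]-527.2)),np.hypot(P[1]-20.6,P[0]-527.2))
im=cv2.imread('pics/w3.png')[150:300,200:420]
cv2.imwrite('pics/w3z.png',cv2.resize(im,None,fx=3.6,fy=3.6,interpolation=cv2.INTER_CUBIC))
```

```text
[490.34426803  54.53065843 137.        ] 137.36626099041573 50.0962529542096
[492.14011049  54.03671008 137.        ] 136.35749699262504 48.448007523749006
```

View pics/w3z.png

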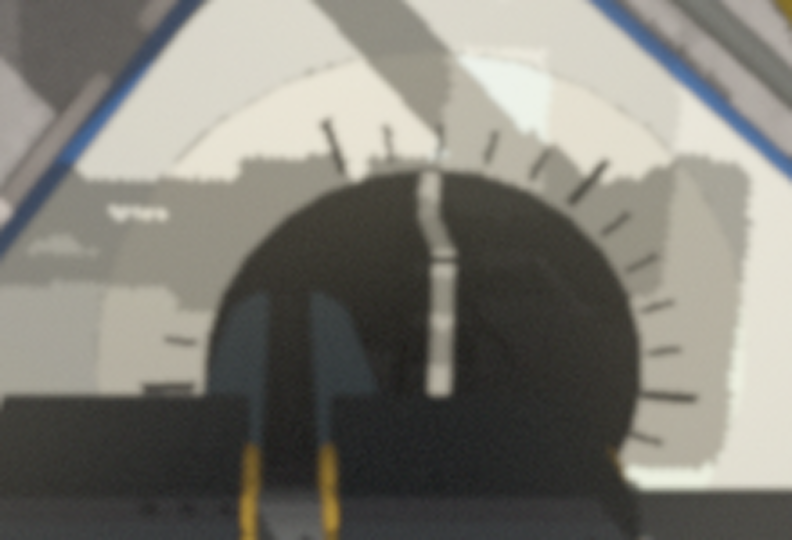

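{"name": "drive_tool", "arguments": {
  "motion": [
    [[0,0,-0.01],[0,0,0]],
    [[0,0,-0.01],[0,0,0]],
    [[0,0,-0.01],[0,0,0]],
    [[0,0,-0.01],[0,0,0]],
    [[0,0,-0.006],[0,0,0]],
    [[0,0,0],[0,0,0]],
    [[0.002,0.002,0],[0,0,0]],
    [[0.002,0.002,0],[0,0,0]],
    [[0.001,0.0015,0],[0,0,0]],
    [[0,0,0],[0,0,0]]
  ]
}}

```text
time_s: 8.73
ee_pos: [491.9, 23.3, 155.5]
ee_rot: [179.9, -0.1, 47.1]
force: [-0.3, 0.1, -0.3]
gripper_width: 0.5
```

Run:
```python
from h import *
s=env.state();print(s['ee_pos'],s['force'])
d=np.array([527.2,20.6]); P=np.array([492.2,23.8])
v=P-d; print(np.hypot(*v),np.degrees(np.arctan2(v[1],v[0])))
a0=np.arctan2(v[1],v[0]);r=np.hypot(*v);acc=np.zeros(2)
for i in range(1,31):
    a=a0-np.radians(4)*i; q=r*np.array([np.cos(a),np.sin(a)])-v
    st=np.round(q-acc,1);acc+=st;print('[[%.4f, %.4f, 0], [0, 0, -0.0698]]'%tuple(st/1000),end=',\n' if i%10==0 else ', ')
```

```text
[491.9458198   23.25087346 155.47132876] [-0.28290149  0.06681744 -0.29738237]
35.14598127809215 174.7760524037316
[[0.0003, 0.0024, 0], [0, 0, -0.0698]], [[0.0005, 0.0024, 0], [0, 0, -0.0698]], [[0.0006, 0.0024, 0], [0, 0, -0.0698]], [[0.0008, 0.0023, 0], [0, 0, -0.0698]], [[0.0010, 0.0023, 0], [0, 0, -0.0698]], [[0.0011, 0.0022, 0], [0, 0, -0.0698]], [[0.0013, 0.0021, 0], [0, 0, -0.0698]], [[0.0014, 0.0020, 0], [0, 0, -0.0698]], [[0.0016, 0.0019, 0], [0, 0, -0.0698]], [[0.0016, 0.0017, 0], [0, 0, -0.0698]],
[[0.0018, 0.0017, 0], [0, 0, -0.0698]], [[0.0020, 0.0016, 0], [0, 0, -0.0698]], [[0.0020, 0.0014, 0], [0, 0, -0.0698]], [[0.0021, 0.0012, 0], [0, 0, -0.0698]], [[0.0022, 0.0011, 0], [0, 0, -0.0698]], [[0.0022, 0.0010, 0], [0, 0, -0.0698]], [[0.0024, 0.0008, 0], [0, 0, -0.0698]], [[0.0023, 0.0006, 0], [0, 0, -0.0698]], [[0.0024, 0.0004, 0], [0, 0, -0.0698]], [[0.0025, 0.0003, 0], [0, 0, -0.0698]],
[[0.0024, 0.0001, 0], [0, 0, -0.0698]], [[0.0025, -0.0000, 0], [0, 0, -0.0698]], [[0.0024, -0.0002, 0], [0, 0, -0.0698]], [[0.0024, -0.0004, 0], [0, 0, -0.0698]], [[0.0024, -0.0006, 0], [0, 0, -0.0698]], [[0.0024, -0.0007, 0], [0, 0, -0.0698]], [[0.0023, -0.0009, 0], [0, 0, -0.0698]], [[0.0022, -0.0010, 0], [0, 0, -0.0698]], [[0.0021, -0.0012, 0], [0, 0, -0.0698]], [[0.0021, -0.0014, 0], [0, 0, -0.0698]],
```

{"name": "drive_tool", "arguments": {
  "motion": [
    [[0.0003,0.0024,-0.001],[0,0,-0.0698]],
    [[0.0005,0.0024,-0.001],[0,0,-0.0698]],
    [[0.0006,0.0024,0],[0,0,-0.0698]],
    [[0.0008,0.0023,0],[0,0,-0.0698]],
    [[0.001,0.0023,0],[0,0,-0.0698]],
    [[0.0011,0.0022,0],[0,0,-0.0698]],
    [[0.0013,0.0021,0],[0,0,-0.0698]],
    [[0.0014,0.002,0],[0,0,-0.0698]],
    [[0.0016,0.0019,0],[0,0,-0.0698]],
    [[0.0016,0.0017,0],[0,0,-0.0698]]
  ]
}}

```text
time_s: 9.57
ee_pos: [499.9, 44.7, 153.1]
ee_rot: [-180.0, 0.2, 6.9]
force: [-3.6, 1.1, 1.7]
gripper_width: 0.3
```

Run:
```python
from h import *
snap('wrist','w4.png'); s=env.state(); print(s['time_s'],s['ee_pos'],s['ee_rot'],s['force'],s['gripper_width'])
```

```text
9.6167 [500.39175262  45.08704371 153.11150899] [-1.79956423e+02  1.32554289e-01  6.73957297e+00] [-2.76419936  1.39360821  1.20784696] 0.4104339161651738
```

View pics/w4.png

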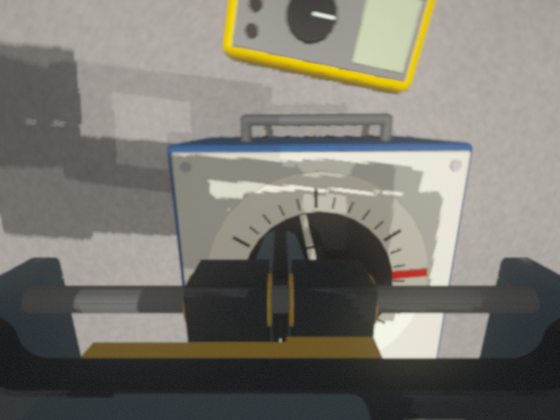

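The index line end is at about (304,217), red tape inner end at (393,275). The knob is turning, lagging a bit behind the tool.

Run:
```python
from h import *
p=load('w4.png')
d=np.array([527.2,20.6])
for u,v,z in[(304,217,137),(393,275,132),(426,271,132)]: P=ray(p,u,v,z);print(P,np.degrees(np.arctan2(*(P[:2]-d)[::-1])),np.hypot(*(P[:2]-d)))
```

```text
[511.74913208  66.88740455 137.        ] 108.45915700240728 48.798085410886266
[580.8042082   30.49782655 132.        ] 10.461630123343852 54.51034862515036
[603.1112224   36.36494254 132.        ] 11.732190977409934 77.53094284960568
```

{"name": "drive_tool", "arguments": {
  "motion": [
    [[0.0018,0.0017,0],[0,0,-0.0698]],
    [[0.002,0.0016,0],[0,0,-0.0698]],
    [[0.002,0.0014,0],[0,0,-0.0698]],
    [[0.0021,0.0012,0],[0,0,-0.0698]],
    [[0.0022,0.0011,0],[0,0,-0.0698]],
    [[0.0022,0.001,0],[0,0,-0.0698]],
    [[0.0024,0.0008,0],[0,0,-0.0698]],
    [[0.0023,0.0006,0],[0,0,-0.0698]],
    [[0.0024,0.0004,0],[0,0,-0.0698]],
    [[0.0025,0.0003,0],[0,0,-0.0698]]
  ]
}}

```text
time_s: 10.45
ee_pos: [522.6, 56.6, 153.1]
ee_rot: [-179.9, 0.2, -33.1]
force: [-1.7, 6.2, 0.2]
gripper_width: 0.5
```

{"name": "drive_tool", "arguments": {
  "motion": [
    [[0.0024,0.0001,0],[0,0,-0.0698]],
    [[0.0025,0,0],[0,0,-0.0698]],
    [[0.0024,-0.0002,0],[0,0,-0.0698]],
    [[0.0024,-0.0004,0],[0,0,-0.0698]],
    [[0.0024,-0.0006,0],[0,0,-0.0698]],
    [[0.0024,-0.0007,0],[0,0,-0.0698]],
    [[0.0023,-0.0009,0],[0,0,-0.0698]],
    [[0,0,0],[0,0,0]],
    [[0,0,0],[0,0,0]],
    [[0,0,0],[0,0,0]]
  ]
}}

```text
time_s: 11.28
ee_pos: [540.4, 52.7, 153.3]
ee_rot: [-179.9, 0.0, -60.8]
force: [1.1, 4.3, 1.3]
gripper_width: 0.5
```

Run:
```python
from h import *
snap('wrist','w5.png'); s=env.state(); print(s['time_s'],s['ee_pos'],s['ee_rot'],s['force'],s['gripper_width'])
im=cv2.imread('pics/w5.png')[110:300,150:430]
cv2.imwrite('pics/w5z.png',cv2.resize(im,None,fx=2.8,fy=2.8,interpolation=cv2.INTER_CUBIC))
```

```text
11.3333 [540.36637005  52.51841148 153.2786049 ] [-1.79924906e+02  1.44855354e-02 -6.08581769e+01] [0.17048543 4.68087685 0.60319677] 0.26961591548685065
```

View pics/w5z.png

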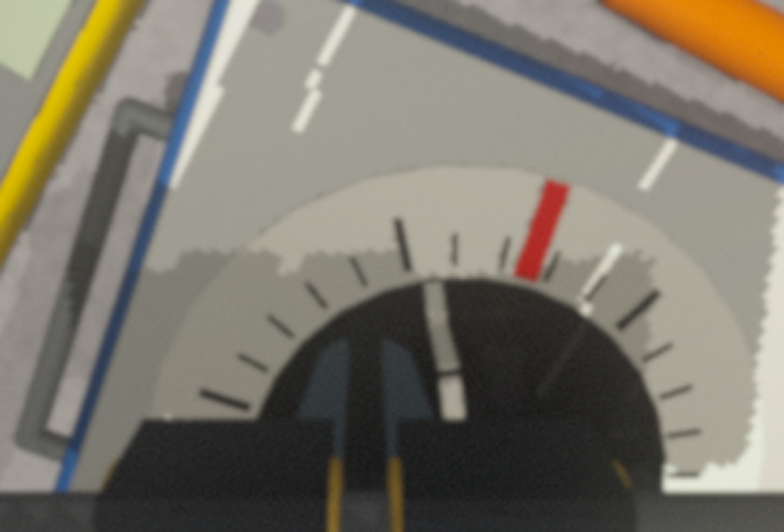

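Index end is at (305,211), tape inner end at (339,209); the dial is still short of the tape by the bit to the right.

```bash
cat > ang.py <<'E'
from h import *
d=np.array([527.2,20.6])
def ang(fn,u,v,z):
    P=ray(load(fn),u,v,z); w=P[:2]-d; return P.round(1),np.degrees(np.arctan2(w[1],w[0])).round(2),np.hypot(*w).round(1)
E
python3 - <<'E'
from ang import *
f=lambda u,v:(150+(u+.5)/2.8-.5,110+(v+.5)/2.8-.5)
print('idx',ang('w5.png',*f(433,283),137))
print('idx mid',ang('w5.png',*f(440,320),137))
print('red',ang('w5.png',*f(529,277),132))
print('redout',ang('w5.png',*f(556,183),132))
E
```

```text
idx (array([569.1,  50.6, 137. ]), np.float64(35.57), np.float64(51.5))
idx mid (array([562.1,  44.6, 137. ]), np.float64(34.45), np.float64(42.4))
red (array([580.4,  30.4, 132. ]), np.float64(10.45), np.float64(54.1))
redout (array([602.4,  37. , 132. ]), np.float64(12.29), np.float64(76.9))
```

{"name": "drive_tool", "arguments": {
  "motion": [
    [[0.0022,-0.001,0],[0,0,-0.0698]],
    [[0.0021,-0.0012,0],[0,0,-0.0698]],
    [[0.0021,-0.0014,0],[0,0,-0.0698]],
    [[0.0019,-0.0015,0],[0,0,-0.0698]],
    [[0,0,0],[0,0,0]],
    [[0,0,0],[0,0,0]],
    [[0,0,0],[0,0,0]],
    [[0,0,0],[0,0,0]],
    [[0,0,0],[0,0,0]],
    [[0,0,0],[0,0,0]]
  ]
}}

```text
time_s: 12.17
ee_pos: [548.3, 46.7, 153.0]
ee_rot: [180.0, -0.0, -76.9]
force: [0.4, 2.0, 1.0]
gripper_width: 0.5
```

Run:
```python
from h import *
snap('wrist','w6.png'); s=env.state(); print(s['time_s'],s['ee_pos'],s['ee_rot'],s['force'],s['gripper_width'])
im=cv2.imread('pics/w6.png')[110:300,150:430]
cv2.imwrite('pics/w6z.png',cv2.resize(im,None,fx=2.8,fy=2.8,interpolation=cv2.INTER_CUBIC))
```

```text
12.2167 [548.27943735  46.67074558 153.0246023 ] [ 1.79986769e+02 -2.52748434e-02 -7.69128368e+01] [0.4704574  2.14180302 2.29019189] 0.31793010476171374
```

View pics/w6z.png

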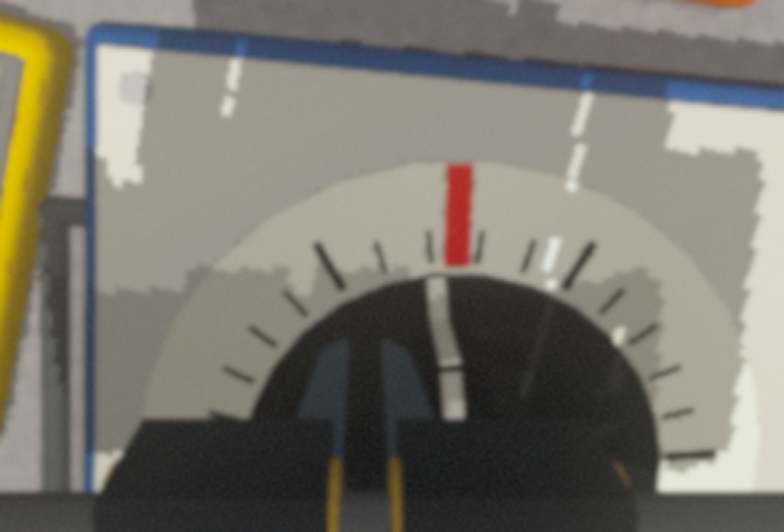

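Run:
```python
from ang import *
f=lambda u,v:(150+(u+.5)/2.8-.5,110+(v+.5)/2.8-.5)
print('idx',ang('w6.png',*f(436,279),137))
print('idx mid',ang('w6.png',*f(442,320),137))
print('red',ang('w6.png',*f(458,264),132))
print('redout',ang('w6.png',*f(460,166),132))
# expected pixel of index end at 11.5 deg
for a in (9,10,11,12,13,18):
    r=np.radians(a);q=proj(load('w6.png'),[*(d+52*np.array([np.cos(r),np.sin(r)])),137]);print(a,((q-[150,110])*2.8).round(1))
```

```text
idx (array([576.6,  36. , 137. ]), np.float64(17.34), np.float64(51.7))
idx mid (array([567.3,  32.2, 137. ]), np.float64(16.1), np.float64(41.7))
red (array([580. ,  31.1, 132. ]), np.float64(11.28), np.float64(53.9))
redout (array([602.4,  36.6, 132. ]), np.float64(12.02), np.float64(76.9))
9 [467.9 276.9]
10 [464.  276.6]
11 [460.  276.5]
12 [456.1 276.4]
13 [452.2 276.3]
18 [432.4 277.1]
```

About 6° remain. One more 4° step, split in two, then look again.

{"name": "drive_tool", "arguments": {
  "motion": [
    [[0.0009,-0.0008,0],[0,0,-0.0349]],
    [[0.0009,-0.0008,0],[0,0,-0.0349]],
    [[0,0,0],[0,0,0]],
    [[0,0,0],[0,0,0]],
    [[0,0,0],[0,0,0]],
    [[0,0,0],[0,0,0]],
    [[0,0,0],[0,0,0]],
    [[0,0,0],[0,0,0]],
    [[0,0,0],[0,0,0]],
    [[0,0,0],[0,0,0]]
  ]
}}

```text
time_s: 13.05
ee_pos: [550.1, 45.3, 153.0]
ee_rot: [180.0, -0.0, -80.9]
force: [-0.4, 1.9, 1.7]
gripper_width: 0.4
```

Run:
```python
from h import *
snap('wrist','w7.png'); s=env.state(); print(s['time_s'],s['ee_pos'],s['ee_rot'],s['force'],s['gripper_width'])
im=cv2.imread('pics/w7.png')[140:270,230:400]
cv2.imwrite('pics/w7z.png',cv2.resize(im,None,fx=4,fy=4,interpolation=cv2.INTER_CUBIC))
```

```text
13.1 [550.10968294  45.2845691  152.97057153] [ 1.79988388e+02 -1.34818489e-03 -8.09315278e+01] [0.75632191 2.74566559 2.13961539] 0.1505843424921258
```

View pics/w7z.png

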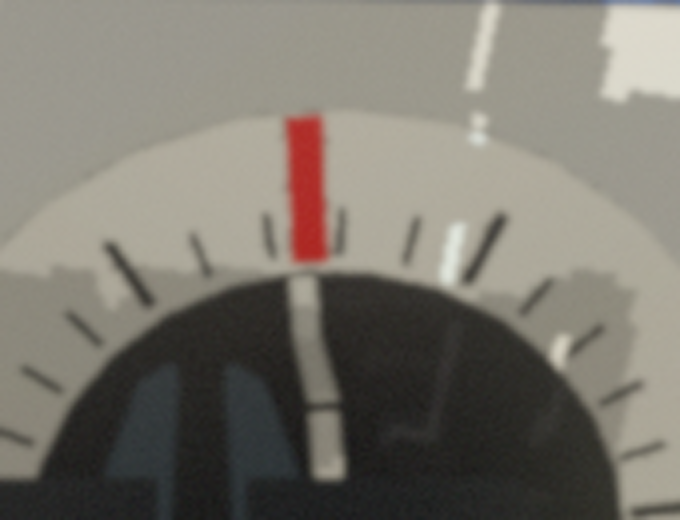

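Run:
```python
from ang import *
f=lambda u,v:(230+(u+.5)/4-.5,140+(v+.5)/4-.5)
for dd in ([527.2,20.6],[528,20],[526.5,21.2]):
    import ang as A; A.d=np.array(dd)
    print('idx',ang('w7.png',*f(303,279),137))
    print('idx mid',ang('w7.png',*f(310,335),137))
    print('red',ang('w7.png',*f(310,261),132))
    print('redout',ang('w7.png',*f(304,118),132))
```

```text
idx (array([577.6,  32.6, 137. ]), np.float64(13.42), np.float64(51.8))
idx mid (array([568.4,  29.8, 137. ]), np.float64(12.54), np.float64(42.2))
red (array([579.5,  31.4, 132. ]), np.float64(11.65), np.float64(53.4))
redout (array([602.5,  36.6, 132. ]), np.float64(12.02), np.float64(77.0))
idx (array([577.6,  32.6, 137. ]), np.float64(14.28), np.float64(51.2))
idx mid (array([568.4,  29.8, 137. ]), np.float64(13.59), np.float64(41.6))
red (array([579.5,  31.4, 132. ]), np.float64(12.46), np.float64(52.7))
redout (array([602.5,  36.6, 132. ]), np.float64(12.58), np.float64(76.3))
idx (array([577.6,  32.6, 137. ]), np.float64(12.6), np.float64(52.3))
idx mid (array([568.4,  29.8, 137. ]), np.float64(11.55), np.float64(42.8))
red (array([579.5,  31.4, 132. ]), np.float64(10.88), np.float64(53.9))
redout (array([602.5,  36.6, 132. ]), np.float64(11.48), np.float64(77.5))
```

Roughly 1.5° remain. Nudge 1°, back off sideways from the bar (towards +y), lift, and then look from clear.

{"name": "drive_tool", "arguments": {
  "motion": [
    [[0.0003,-0.0003,0],[0,0,-0.01]],
    [[0.0002,-0.0002,0],[0,0,-0.009]],
    [[0,0,0],[0,0,0]],
    [[0,0,0],[0,0,0]],
    [[0,0,0],[0,0,0]],
    [[-0.001,0.003,0],[0,0,0]],
    [[-0.001,0.005,0],[0,0,0]],
    [[0,0.002,0.006],[0,0,0]],
    [[0,0,0.015],[0,0,0]],
    [[0,0,0.02],[0,0,0]]
  ]
}}

```text
time_s: 13.93
ee_pos: [547.5, 54.8, 193.2]
ee_rot: [179.8, -0.0, -82.0]
force: [-0.3, -0.2, -0.1]
gripper_width: 0.4
```

{"name": "drive_tool", "arguments": {
  "motion": [
    [[-0.02,0,0.01],[0,0,0]],
    [[-0.03,0,0.01],[0,0,0]],
    [[-0.03,0,0],[0,0,0]],
    [[-0.01,0,0],[0,0,0]],
    [[0,0,0],[0,0,0]],
    [[0,0,0],[0,0,0]],
    [[0,0,0],[0,0,0]],
    [[0,0,0],[0,0,0]],
    [[0,0,0],[0,0,0]],
    [[0,0,0],[0,0,0]]
  ]
}}

```text
time_s: 14.77
ee_pos: [459.4, 54.7, 213.6]
ee_rot: [180.0, -0.0, -82.0]
force: [-0.7, 0.3, -0.2]
gripper_width: 0.8
```

Run:
```python
from h import *
snap('wrist','w8.png'); s=env.state(); print(s['time_s'],s['ee_pos'],s['ee_rot'],s['force'],s['gripper_width'])
```

```text
14.8167 [459.22462732  54.73702734 213.62032281] [ 1.79966247e+02 -7.18053359e-03 -8.20334589e+01] [ 0.73167148 -0.4193014  -0.1295418 ] 0.37128948756447566
```

View pics/w8.png

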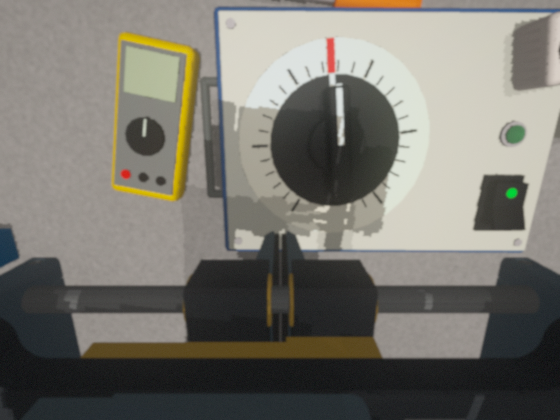

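Clear view: the dial's index at about (333,80) meets the tape at (331,72). The rocker is at (500,205). Zooming.

Run:
```python
from h import *
im=cv2.imread('pics/w8.png')
cv2.imwrite('pics/w8z.png',cv2.resize(im[30:170,260:410],None,fx=4,fy=4,interpolation=cv2.INTER_CUBIC))
cv2.imwrite('pics/w8r.png',cv2.resize(im[110:250,460:560],None,fx=4,fy=4,interpolation=cv2.INTER_CUBIC))
p=load('w8.png')
# plate rim ellipse fit
c=np.array([533,-24]);a=np.radians(7.5)
print('rocker on pt', proj(p,[508.9,-128,145]),proj(p,[508.9,-128,150]))
```

```text
rocker on pt [510.06594353 193.47084895] [514.66211623 194.85964507]
```

View pics/w8z.png

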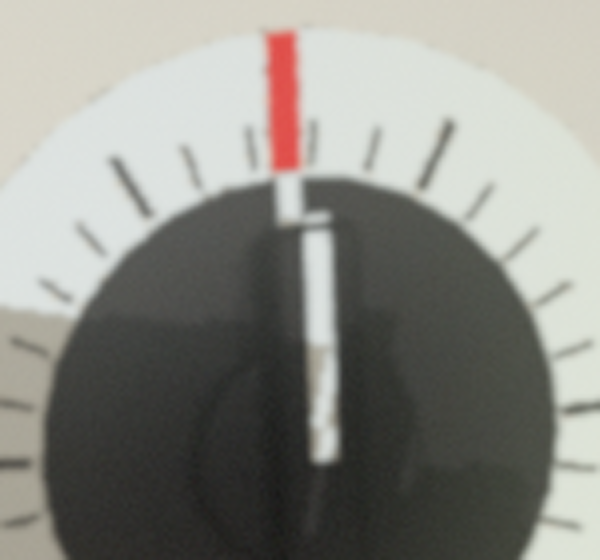

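View pics/w8r.png

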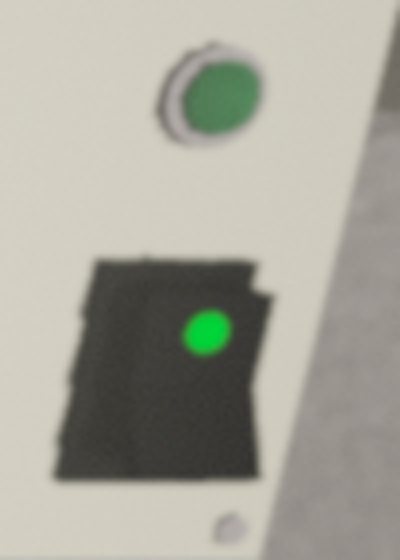

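Run:
```python
import ang as A
from ang import *
f=lambda u,v:(260+(u+.5)/4-.5,30+(v+.5)/4-.5)
p=load('w8.png')
# refine axis: fit plate rim via polar search on grey edges
im=cv2.cvtColor(cv2.imread('pics/w8.png'),cv2.COLOR_BGR2GRAY)
# skirt rim left/right/top pts at z137 (zoomed): 
S=[(45,460),(60,350),(100,260),(180,200),(330,178),(430,215),(510,290),(550,400),(555,440)]
Q=np.array([ray(p,*f(*s),137)[:2] for s in S]); M=np.c_[2*Q,np.ones(len(Q))];x=np.linalg.lstsq(M,(Q**2).sum(1),rcond=None)[0];print('axis fit',x[:2],np.sqrt(x[2]+x[:2]@x[:2]))
for dd in ([527.2,20.6],x[:2]):
    A.d=np.array(dd)
    for n,u,v,z in[('idx',288,178,137),('idxin',290.5,222,137),('red',286,169,132),('redout',282,34,132)]: print(n,ang('w8.png',*f(u,v),z))
```

```text
axis fit [528.71586567  20.91605836] 51.0248204071864
idx (array([577.9,  31.4, 137. ]), np.float64(12.02), np.float64(51.8))
idxin (array([570.3,  29.5, 137. ]), np.float64(11.63), np.float64(44.1))
red (array([580.2,  31.4, 132. ]), np.float64(11.5), np.float64(54.1))
redout (array([602.9,  36.4, 132. ]), np.float64(11.81), np.float64(77.3))
idx (array([577.9,  31.4, 137. ]), np.float64(12.03), np.float64(50.3))
idxin (array([570.3,  29.5, 137. ]), np.float64(11.63), np.float64(42.5))
red (array([580.2,  31.4, 132. ]), np.float64(11.49), np.float64(52.5))
redout (array([602.9,  36.4, 132. ]), np.float64(11.81), np.float64(75.8))
```

Index ≈ 12.0/11.6° against tape ≈ 11.5/11.8°, which is set within about 0.3° and not past. Moving the hand well clear for a final top view.

{"name": "drive_tool", "arguments": {
  "motion": [
    [[-0.015,0.03,0.005],[0,0,0]],
    [[-0.015,0.03,0.005],[0,0,0]],
    [[-0.015,0.03,0],[0,0,0]],
    [[-0.015,0.03,0],[0,0,0]],
    [[-0.015,0.03,0],[0,0,0]],
    [[-0.015,0.03,0],[0,0,0]],
    [[-0.015,0.03,0],[0,0,0]],
    [[-0.015,0.03,0],[0,0,0]],
    [[0,0,0],[0,0,0]],
    [[0,0,0],[0,0,0]]
  ]
}}

```text
time_s: 15.65
ee_pos: [338.2, 295.9, 223.8]
ee_rot: [180.0, -0.0, -81.8]
force: [0.5, -0.1, -0.7]
gripper_width: 0.5
```

{"name": "drive_tool", "arguments": {
  "motion": [
    [[0,0,0],[0,0,0]],
    [[0,0,0],[0,0,0]],
    [[0,0,0],[0,0,0]],
    [[0,0,0],[0,0,0]],
    [[0,0,0],[0,0,0]],
    [[0,0,0],[0,0,0]],
    [[0,0,0],[0,0,0]],
    [[0,0,0],[0,0,0]],
    [[0,0,0],[0,0,0]],
    [[0,0,0],[0,0,0]]
  ]
}}

```text
time_s: 16.48
ee_pos: [338.7, 294.8, 224.0]
ee_rot: [-180.0, -0.0, -82.0]
force: [0.7, 0.2, -0.0]
gripper_width: 0.5
```

Run:
```python
from h import *
snap('top','t9.png'); s=env.state(); print(s['time_s'],s['ee_pos'],s['force'])
a=cv2.imread('pics/top0.png')[160:275,250:400];b=cv2.imread('pics/t9.png')[160:275,250:400]
cv2.imwrite('pics/t9z.png',cv2.resize(cv2.vconcat([a,b]),None,fx=2.6,fy=2.6,interpolation=cv2.INTER_CUBIC))
cv2.imwrite('pics/t9y.png',cv2.resize(b,None,fx=5,fy=5,interpolation=cv2.INTER_CUBIC))
```

```text
16.5333 [338.69305586 294.79485244 223.98958888] [-0.08571409  0.17337664 -1.24147749]
```

View pics/t9y.png

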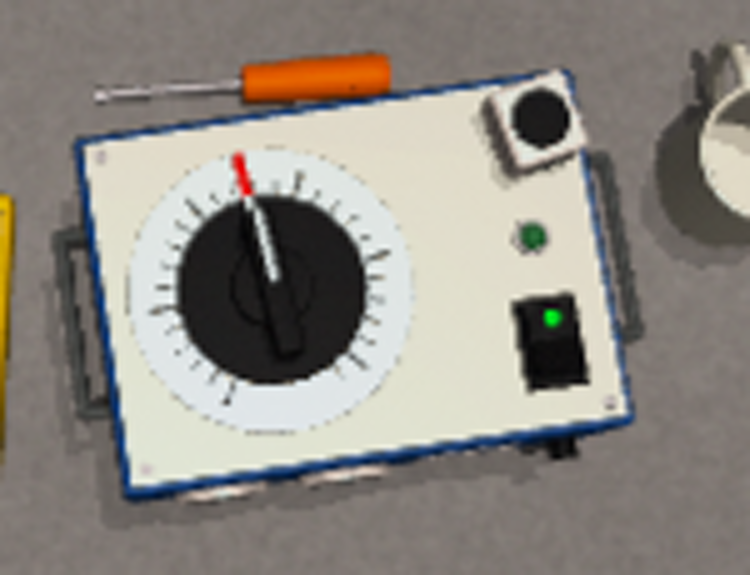

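View pics/t9.png

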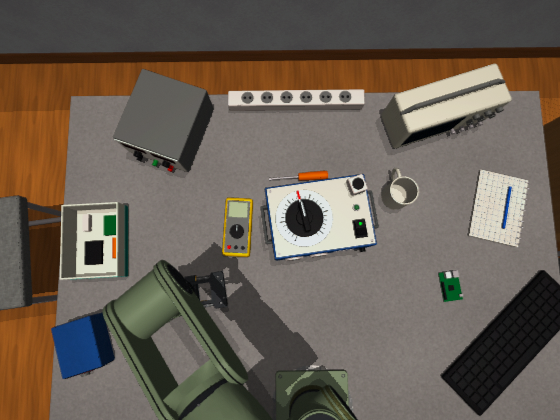

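Top view: index in line with the tape, dot on the rocker shifted, bystanders where they were (carton hidden under the arm). Quick check of the rocker's depth by triangulating the green dot before and after.

Run:
```python
from h import *
from scipy.optimize import least_squares
def dot(fn):
    im=cv2.cvtColor(cv2.imread('pics/'+fn),cv2.COLOR_BGR2HSV).astype(float)
    m=(abs(im[...,0]-60)<8)&(im[...,1]>180)&(im[...,2]>120)
    y,x=np.nonzero(m); u0=proj(load(fn),[508,-128,147]); k=np.hypot(x-u0[0],y-u0[1])<12
    return np.array([x[k].mean(),y[k].mean()]),k.sum()
def uv(fn,P): return proj(load(fn),P)
for pair in(('top0.png','w2.png'),('t9.png','w8.png')):
    ds=[dot(f) for f in pair];print(ds)
    r=least_squares(lambda P:np.concatenate([uv(f,P)-d[0] for f,d in zip(pair,ds)]),[508,-128,147]);print(r.x.round(1),r.fun.round(2))
P=load('top0.png');print(proj(P,[508.9,-128,150]),proj(P,[507.7,-128.2,145]))
```

```text
[(array([360.2, 223.4]), np.int64(5)), (array([nan, nan]), np.int64(0))]<stdin>:7: RuntimeWarning: Mean of empty slice.
  ret = ret.dtype.type(ret / rcount)
Traceback (most recent call last):
ValueError: Residuals are not finite in the initial point.
```

Run:
```python
from h import *
from scipy.optimize import least_squares
def tri(obs): 
    r=least_squares(lambda P:np.concatenate([proj(load(f),P)-np.array(d) for f,d in obs]),[508,-128,147]);return r.x.round(1),r.fun.round(2)
def dot(fn):
    im=cv2.imread('pics/'+fn).astype(float); u0=proj(load(fn),[508,-128,147])
    g=im[...,1]-np.maximum(im[...,0],im[...,2]); Y,X=np.mgrid[:420,:560]
    w=np.where((np.hypot(X-u0[0],Y-u0[1])<8)&(g>60),g,0); return (w*X).sum()/w.sum(),(w*Y).sum()/w.sum()
print(dot('top0.png'),dot('t9.png'),dot('w8.png'))
print(tri([('t9.png',dot('t9.png')),('w8.png',dot('w8.png'))]))
# lamp as control, known z~139
print('lamp',tri([('t9.png',(250+532.5/5-.5,160+237.5/5-.5)),('w8.png',(460+222/4-.5,110+97/4-.5))]))
```

```text
(np.float64(360.42419716206126), np.float64(223.60941000746826)) (np.float64(359.9331168831169), np.float64(223.0590909090909)) (np.float64(511.34971410910214), np.float64(192.7158089939731))
(array([ 509.7, -128. ,  146. ]), array([ 0.05, -0.15, -0.02,  0.04]))
lamp (array([ 555.2, -121.1,  137.3]), array([ 0.05, -0.33, -0.03,  0.08]))
```

Dot height is now about 146 mm (expected 145 on, 150 off), and the press met a hard stop at 19 N. Handing in.

```bash
python3 -c "
from workcell import env
print(env.job_done())"
```

```text
the job is handed in; nothing more can be done
None
```

I switched the transformer on first, while the dial was still turned down. Then I pushed the dial's bar clockwise with the shut fingertips, without gripping it, and backed the hand clear. The job was handed in at about 16.5 s.

- **Rocker:** the press reached a hard stop at 19 N, with only 0.2 mm of travel as the force rose from 8 N to 19 N. Camera triangulation puts the green dot at about 146 mm, where on should be 145 mm and off 150 mm. That measurement is good to about 2 mm; the lamp, used as a check, read about 1.7 mm low.
- **Dial:** seen unobstructed, the index line measures 11.6–12.0° and the tape 11.5–11.8°. The dial is therefore at the tape to about 0.3° (0.3 mm) and not clearly past it. My two fits of the dial axis differ by about 1.5 mm but give the same result.
- **Bystanders:** the final top view shows the other items where they started. The blue carton was hidden under the arm in that view, so I did not check it, but the tool was always far above it. The hand ended about 330 mm from the dial, with no contact force.

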